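# Load the green ink cartridge into the dispenser

## Robot

A 7-joint arm with a two-finger parallel gripper is mounted at the origin on the work surface. World frame = base frame: x ahead of the robot, y to its left, z up, the work surface at z = 0. Lengths are in m, angles in rad, forces in N, time in s.
With the tool pointing down it reaches from about 0.4 to 0.875 m from the base axis. Payload 19.3 kg.
Tool frame: the origin (TCP) lies midway between the tips of the shut fingers; the grasp point (between the pads) lies grip_depth behind it (grip_depth is the distance from the TCP to the grasp point, in m); z points along the fingers, y is the line along which they close (so a half turn about z gives the same grasp; the last joint's range is limited). The gripper opens to 85 mm and grips with 20 to 120 N. Pads are 22 mm wide; open, the fingers measure 114 mm over their backs; the gripper's body (76 mm by 85 mm) begins 54 mm behind the grasp point. The pads swing forward as they close: fully open they stand 13 mm farther back than shut.
Start: joints at [1.075, 0.521, -0.036, 1.599, 0.021, 1.021, -0.113], TCP at [0.258, -0.569, 0.231] pointing down, gripper open.
Joint ranges: [-2.91, 2.91], [-0.3, 2.13], [-1.5, 1.42], [0.17, 2.43], [-1.26, 4.41], [0.16, 1.93], [-2.52, 2.52]. Speed limits (rad/s): [1.89, 1.89, 2.39, 2.39, 3.01, 3.01, 3.01].

## Interface

Orientations are given as a rotation vector (axis times angle).
In Python, from rig import get_obs, read_camera, sign_off, grip_depth gives the robot as it stands. The module is installed in compiled form; this text tells all that it offers.
- The arm moves only by the shell command python3 -m inch 'ROWS' [FORCE]. ROWS is JSON, a list of rows, each an object with "offset": the shift along the world's x, y, z in units of 250 mm (1.0 is 250 mm), a list of three; "angular": the turn, a rotation vector about the world's x, y, z in units of 60 degrees (1.0 is 60 degrees), a list of three; "grip": the opening, from 0 (shut) to 1 (fully open). A call has 1 to 10 rows; each row is the pose to reach, as a shift and turn from the pose commanded when the call began; what a row does not reach only later rows make up. A row lasts 1/8 s, in which the tool goes at most 62.5 mm and 10.7 degrees, less where a joint would pass 70% of its speed; a pose out of reach is approached as far as the arm can. A call with a number of a shift or a turn outside -1 to 1 is refused whole. A call with a gripper value outside its range is refused whole. The fingers move at their own pace and stop on an object; FORCE is the grip in N (left out, the last holds). Time passes only in rows, so rows that repeat a pose let the fingers close. It gives the time, the measured TCP pose, the force, the opening and the grip force at its end, in the units of the state.
- get_obs(): the state, without advancing time (a new reading comes with each control period).
- read_camera(name): name is "scene" or "top" or "wrist"; returns a dict with "pixels" (400x640x3 uint8, red, green, blue), "depth" (400x640 float32, m along the optical axis (not along the pixel's ray), 0 where there is no reading), "fovy" (degrees; the focal length in pixels is half the picture's height over the tangent of half this angle, whatever the lens; pixels are square), "cx", "cy" (the principal point, pixels), "dist" ([k1, k2, p1, p2, k3] as OpenCV has them; the pictures are not rectified), "R" (3x3) and "t" (3): a world point X has camera coordinates R X + t; the wrist camera has in their place "T_tool_cam" (4x4, takes a point from camera to tool coordinates, whose origin is the TCP and whose axes are the flange's). Camera axes: x right, y down, z forward; pixel columns grow to the right and rows downward; lengths in m; the calibration is good to about 2 mm. A picture is of the moment at which its call begins: read the wrist's pose just before it.
- sign_off(): hands the job in; it is judged then, once.
The state is a dict: "time_s": time; "joints": joint angles; "dq": joint speeds; "joint_efforts": joint torques, N m; "position": TCP position; "orientation": TCP orientation; "contact_force": force on the tool from outside, world axes, zero at the start; "wrist_torque": the same for the moment, N m; "finger_gap": opening from 0.0 (shut) to 1.0 (fully open); "finger_force": force on a finger pad.
Only numpy, scipy, OpenCV 4.12 (cv2) and the standard library are available. Lean on these libraries where they do the work, as an engineer would, in place of code of your own. Each camera call takes 0.05 s, during which the arm holds its last target. There are 200 camera calls.

## Task

Load the green ink cartridge into the ink dispenser: slide it upright down the flared metal loading tube until it sits on the bottom, lowering it in the gripper rather than dropping it, and let go. Leave the blue and the red cartridge standing where they are.

Things in the scene. Friction and masses are not known exactly. Their poses are not given: they have to be found in the camera images.
- green_cartridge: The cartridge to load: a rigid green cylinder with a green top, 40 mm diameter, 170 mm tall, 0.21 to 0.42 kg, standing upright on the table, with a white paper band low down and a foot chamfered by 5 mm. Its straight side for gripping runs up to 160 mm above the underside. Origin: centre of the underside; z axis along the cylinder towards the top.
- blue_cartridge: Bystander: same cartridge in blue, standing upright. Origin: centre of the underside, z axis towards the top. At least 115 mm from the other cartridges, centre to centre. Must stay put.
- red_cartridge: Bystander: same cartridge in red, standing upright. Origin: centre of the underside, z axis towards the top. At least 115 mm from the other cartridges, centre to centre. Must stay put.
- tube_mouth (a point): Mouth centre of the fixed dispenser's upright round aluminium loading tube, 102 mm above the table; z up the bore. Funnel of 72 mm inner diameter narrowing over the top 20 mm to a 49 mm bore; wall 4 mm. The closed bottom is 84 mm below this point: a seated cartridge stands 86 mm out of the mouth. Dark base plate; grey motor housing, 80 mm high, beside the tube on its +y side.
Not all that is in view belongs to the job. There is more than one size of the green_cartridge; the job needs the larger.

How it is judged:
On the way:
1. the green cartridge, still held in the fingers, has been lowered at least 40 mm into the loading tube (z of green_cartridge in the frame of tube_mouth below -0.04 m and horizontal distance between green_cartridge and tube_mouth below 0.015 m and contact force between the fingers and green_cartridge above 0.5 N), for 0.1 s.
At the end, for the whole second after the job is handed in: The green cartridge stands foot down in the loading tube, its underside within 10 mm of the bottom and 15 mm of the tube's axis, leaning less than 10 degrees, at rest (z of green_cartridge in the frame of tube_mouth below -0.074 m and horizontal distance between green_cartridge and tube_mouth below 0.015 m and angle between the z axis of green_cartridge and the z axis of tube_mouth, either way round below 0.18 rad and height (world z) of green_cartridge below 0.03 m and linear speed of green_cartridge below 0.02 m/s); the robot touches nothing.
It fails at once if the blue or the red cartridge is shifted by more than 25 mm or tipped by more than 17 degrees (distance of any of blue_cartridge, red_cartridge from where it was at the start of the episode above 0.025 m or angle between any of blue_cartridge, red_cartridge's own z axis and vertical above 0.3 rad).
It also fails if it takes over 38 s, if anything falls off the work surface, if the arm or the gripper's body presses on something with over 40 N, if the wrist force passes 120 N, or if a joint passes its speed limit or range.

## Working session

There is one attempt and no reset: what is moved stays moved. The work goes in short steps, Python scripts to look and compute and a shell command to move; the robot and the scene stay as the last step left them, time stands still between calls to the robot, and variables do not carry over. Pictures are saved under pics/ and viewed, at most 10 in all, crops included, and the job is handed in when it is done.

```bash
mkdir -p pics; python3 - <<'E'
from rig import *
import cv2,numpy as np,pickle
o=get_obs();print({k:np.round(v,3).tolist() for k,v in o.items()},grip_depth)
for n in("scene","top"):
    c=read_camera(n);pickle.dump(c,open(n+".pkl","wb"))
    cv2.imwrite(f"pics/{n}1.png",c["pixels"][...,::-1])
    print(n,c["fovy"],c["cx"],c["cy"],c["dist"],c["R"],c["t"])
E
```

```text
{'time_s': 0.0, 'joints': [1.075, 0.522, -0.036, 1.6, 0.021, 1.021, -0.113], 'dq': [0.0, -0.001, -0.001, -0.001, 0.001, 0.0, 0.001], 'joint_efforts': [0.002, -92.712, 1.981, -36.993, 0.018, 0.008, 0.0], 'position': [0.258, -0.569, 0.231], 'orientation': [-3.07, -0.664, 0.0], 'contact_force': [-0.09, -0.665, -0.629], 'wrist_torque': [0.03, -0.017, 0.019], 'finger_force': 0.0, 'finger_gap': 0.998} 0.0187
scene 43.57151077675724 318.4398106475457 209.6832756095427 [0.03509346 0.         0.         0.         0.        ] [[ 0.61386914  0.78918681 -0.01867781]
 [ 0.58920423 -0.47380242 -0.65448426]
 [-0.52535994  0.39076264 -0.75584489]] [-0.29693431 -0.26282554  1.67452661]
top 47.84880653071247 313.18564801060626 197.82236699136396 [0.01148282 0.         0.         0.         0.        ] [[-0.02176146 -0.99969028 -0.0120744 ]
 [-0.9955799   0.0227725  -0.09111568]
 [ 0.09136243  0.01003822 -0.99576711]] [-0.00544279  0.55662034  1.18398023]
```

View pics/scene1.png

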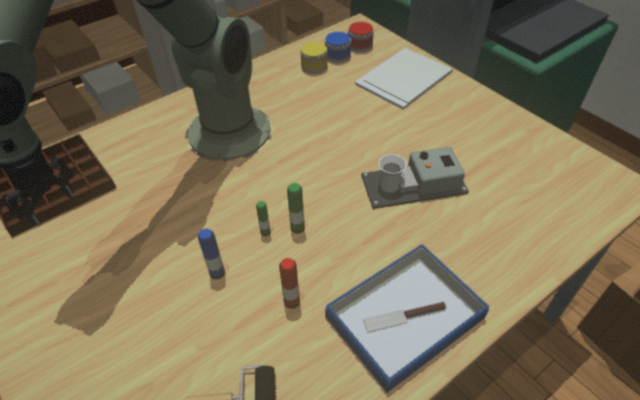

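View pics/top1.png

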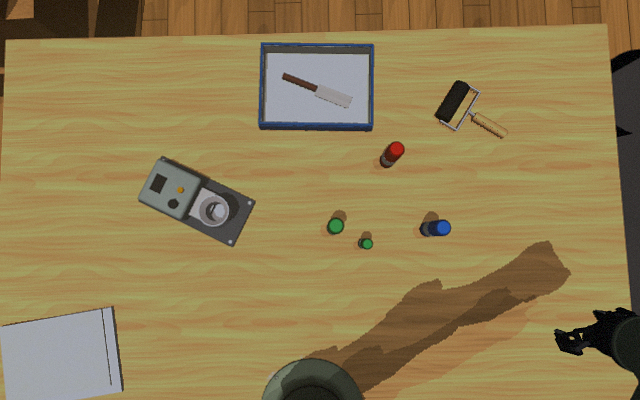

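Scene picture: two green cylinders, a small one at about (264,218) and a larger one at (296,208). Blue is at (212,255), red at (289,283) and the tube at (391,172). 
Top picture: green large at (336,226), small at (367,243), red (396,150), blue (443,228), tube mouth (213,209). The larger green fits the 40 mm × 170 mm description; I'll measure it and confirm with a crop.

```bash
cat > h.py <<'E'
import cv2,numpy as np,pickle
def K(c):
    f=200/np.tan(np.radians(c["fovy"]/2));return np.array([[f,0,c["cx"]],[0,f,c["cy"]],[0,0,1]])
def ray(c,uv):
    p=cv2.undistortPoints(np.float64(uv).reshape(-1,1,2),K(c),np.array(c["dist"])).reshape(-1,2)
    return np.c_[p,np.ones(len(p))]@c["R"], -c["R"].T@c["t"]
def plane(c,uv,z):
    d,o=ray(c,uv);return o+d*((z-o[2])/d[:,2])[:,None]
def cloud(c):
    v,u=np.nonzero(c["depth"]>0);d,o=ray(c,np.c_[u,v])
    return u,v,o+d*c["depth"][v,u][:,None]
def masks(c):
    h=cv2.cvtColor(c["pixels"],cv2.COLOR_RGB2HSV);H,S,V=[h[...,i].astype(int) for i in range(3)]
    return {"green":(H>45)&(H<85)&(S>120)&(V>40),"blue":(H>100)&(H<128)&(S>130)&(V>40),"red":((H<6)|(H>174))&(S>150)&(V>60)}
E
python3 - <<'E'
from h import *
for n in("scene","top"):
    c=pickle.load(open(n+".pkl","rb"));u,v,P=cloud(c)
    for k,m in masks(c).items():
        N,L,st,ce=cv2.connectedComponentsWithStats(m.astype(np.uint8))
        for i in range(1,N):
            if st[i,4]<40:continue
            q=P[L[v,u]==i]
            if len(q)<10: print(n,k,ce[i],'nodepth');continue
            zt=np.percentile(q[:,2],98);t=q[q[:,2]>zt-.008]
            lo,hi=t.min(0),t.max(0)
            print(n,k,st[i],ce[i].round(1),'ztop',zt.round(3),'topmid',((lo+hi)/2).round(4),'span',(hi-lo).round(3), 'plane.17',plane(c,ce[i],.17).round(3))
    # tube: points at 0.09..0.11 near it
    g=plane(c,[(391,160) if n=="scene" else (213,209)],.102)[0];print('tube guess',g.round(3))
    q=P[(np.hypot(*(P[:,:2]-g[:2]).T)<.06)&(abs(P[:,2]-.102)<.006)]
    (cc,r)=cv2.minEnclosingCircle(q[:,:2].astype(np.float32));print('tube',cc,r,len(q),((q.min(0)+q.max(0))/2).round(4),(q.max(0)-q.min(0)).round(3))
s=pickle.load(open("scene.pkl","rb"))["pixels"][...,::-1];t=pickle.load(open("top.pkl","rb"))["pixels"][...,::-1]
f=lambda a:cv2.resize(a,(400,400),interpolation=cv2.INTER_CUBIC)
cv2.imwrite("pics/crop1.png",np.hstack([f(s[160:260,230:330]),f(t[160:260,165:265])]))
E
```

```text
scene blue [327  33  23  12 218] [337.7  38.4] ztop 0.084 topmid [-0.1156  0.5598  0.0808] span [0.079 0.084 0.009] plane.17 [[0.007 0.458 0.17 ]]
scene blue [199 230  12   9  75] [204.7 233.8] ztop 0.174 topmid [ 0.4715 -0.3234  0.1707] span [0.027 0.025 0.008] plane.17 [[ 0.471 -0.323  0.17 ]]
scene red [350  23  22  12 212] [360.5  28. ] ztop 0.082 topmid [-0.1149  0.6757  0.0788] span [0.094 0.088 0.009] plane.17 [[0.006 0.562 0.17 ]]
scene red [281 259  13  11 117] [287.1 263.9] ztop 0.173 topmid [ 0.6598 -0.2213  0.1701] span [0.03  0.03  0.008] plane.17 [[ 0.661 -0.222  0.17 ]]
tube guess [0.513 0.24  0.102]
tube (0.5258234143257141, 0.2344401478767395) 0.04242390766739845 147 [0.5244 0.2329 0.1017] [0.079 0.077 0.011]
top green [328 218  15  16 177] [335.3 225.5] ztop 0.174 topmid [ 0.4768 -0.0704  0.1705] span [0.035 0.031 0.008] plane.17 [[ 0.477 -0.07   0.17 ]]
top green [362 239  10  10  83] [366.6 243.6] ztop 0.126 topmid [ 0.4326 -0.1479  0.1222] span [0.022 0.02  0.009] plane.17 [[ 0.433 -0.142  0.17 ]]
top blue [259  43 114  84 725] [318.5  86.3] ztop 0.063 topmid [ 0.8586 -0.0319  0.0607] span [0.233 0.307 0.011] plane.17 [[ 0.813 -0.038  0.17 ]]
top blue [434 220  16  16 190] [442.  227.8] ztop 0.175 topmid [ 0.4678 -0.3202  0.1717] span [0.033 0.03  0.009] plane.17 [[ 0.466 -0.319  0.17 ]]
top red [388 142  16  17 162] [396.2 149. ] ztop 0.174 topmid [ 0.6564 -0.2202  0.1709] span [0.031 0.031 0.009] plane.17 [[ 0.655 -0.219  0.17 ]]
tube guess [0.527 0.234 0.102]
tube (0.5242490768432617, 0.23348486423492432) 0.03969603404402733 241 [0.5245 0.2336 0.1014] [0.076 0.076 0.011]
```

View pics/crop1.png

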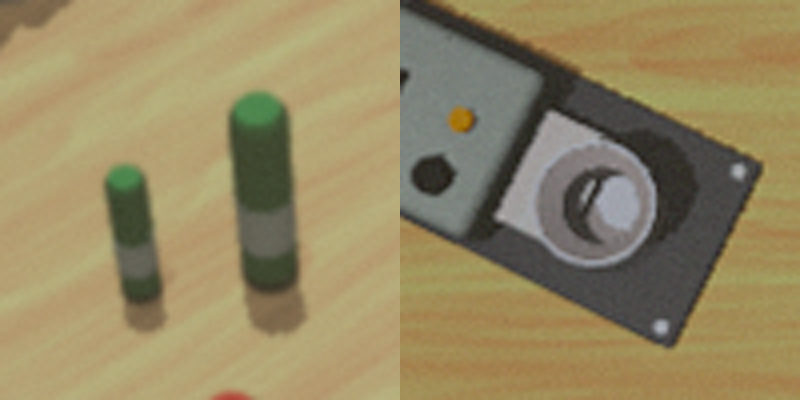

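The enlarged crop confirms it. The right-hand green, at scene (296,208) and top (336,226), has its top at 0.174 m, so it is the 170 mm one. The left-hand one's top is at 0.126 m, which makes it the decoy. The tube bore looks empty, with a sunlit patch inside. Moving to above the green cartridge.

```bash
python3 -m inch '[{"offset":[0.05,0.1,0.05],"angular":[0,0,0],"grip":1},{"offset":[0.11,0.24,0.1],"angular":[0,0,0],"grip":1},{"offset":[0.18,0.4,0.1],"angular":[0,0,0],"grip":1},{"offset":[0.25,0.56,0.1],"angular":[0,0,0],"grip":1},{"offset":[0.32,0.72,0.1],"angular":[0,0,0],"grip":1},{"offset":[0.38,0.86,0.1],"angular":[0,0,0],"grip":1},{"offset":[0.42,0.96,0.1],"angular":[0,0,0],"grip":1},{"offset":[0.44,1.0,0.1],"angular":[0,0,0],"grip":1},{"offset":[0.44,1.0,0.1],"angular":[0,0,0],"grip":1}]'
python3 -m inch '[{"offset":[0.05,0.1,0],"angular":[0,0,0],"grip":1},{"offset":[0.11,0.24,0],"angular":[0,0,0],"grip":1},{"offset":[0.18,0.4,0],"angular":[0,0,0],"grip":1},{"offset":[0.25,0.56,0],"angular":[0,0,0],"grip":1},{"offset":[0.32,0.72,0],"angular":[0,0,0],"grip":1},{"offset":[0.38,0.86,0],"angular":[0,0,0],"grip":1},{"offset":[0.42,0.96,0],"angular":[0,0,0],"grip":1},{"offset":[0.436,0.996,0],"angular":[0,0,0],"grip":1},{"offset":[0.436,0.996,0],"angular":[0,0,0],"grip":1},{"offset":[0.436,0.996,0],"angular":[0,0,0],"grip":1}]'
python3 - <<'E'
from rig import *
from h import *
from scipy.spatial.transform import Rotation as Ro
o=get_obs();c=read_camera("wrist");T=np.array(c["T_tool_cam"])
A=np.eye(4);A[:3,:3]=Ro.from_rotvec(o["orientation"]).as_matrix();A[:3,3]=o["position"]
W=np.linalg.inv(A@T);c["R"],c["t"]=W[:3,:3],W[:3,3]
print(np.round(o["position"],4),np.round(o["orientation"],3),np.round(o["joints"],2))
cv2.imwrite("pics/w1.png",c["pixels"][...,::-1])
u,v,P=cloud(c)
N,L,st,ce=cv2.connectedComponentsWithStats(masks(c)["green"].astype(np.uint8))
for i in range(1,N):
    if st[i,4]<100:continue
    q=P[L[v,u]==i];zt=np.percentile(q[:,2],98);t=q[q[:,2]>zt-.008]
    print(st[i],ce[i].round(1),zt.round(3),((t.min(0)+t.max(0))/2).round(4),(t.max(0)-t.min(0)).round(3))
E
```

```text
time_s: 1.23
position: [0.3682, -0.3193, 0.2563]
orientation: [-3.07, -0.665, 0.0]
contact_force: [-0.6, -0.2, 0.6]
finger_gap: 1.0
finger_force: 0.0
time_s: 2.48
position: [0.4768, -0.0716, 0.2562]
orientation: [3.071, 0.661, -0.001]
contact_force: [0.7, -0.6, -0.4]
finger_gap: 0.998
finger_force: 0.0
[ 0.4768 -0.0716  0.2562] [ 3.071e+00  6.610e-01 -1.000e-03] [ 0.26  0.28 -0.28  1.92  0.09  0.95 -1.22]
[ 297  158   52   67 2486] [322.6 193.6] 0.17 [ 0.4807 -0.0695  0.166 ] [0.034 0.035 0.009]
[363 230  33  46 958] [379.1 253.7] 0.12 [ 0.4355 -0.1454  0.1166] [0.026 0.024 0.009]
```

View pics/w1.png

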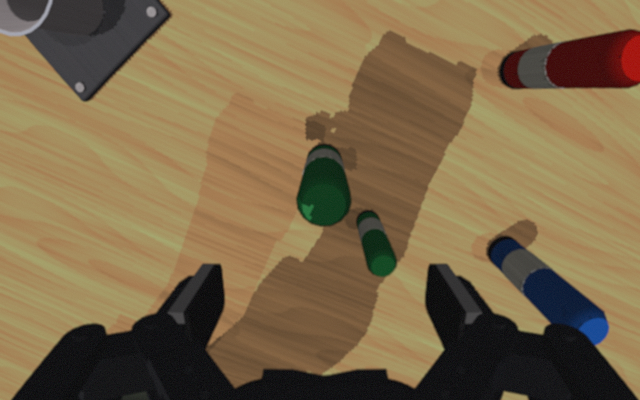

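Wrist view: the large green top, around (323,200), lies on the midline between the fingers at (205,310) and (445,310). The small green at (380,253) is clear of both fingers. Descend, grip and lift.

```bash
python3 -m inch '[{"offset":[0.008,0.006,-0.06],"angular":[0,0,0],"grip":1},{"offset":[0.008,0.006,-0.16],"angular":[0,0,0],"grip":1},{"offset":[0.008,0.006,-0.27],"angular":[0,0,0],"grip":1},{"offset":[0.008,0.006,-0.37],"angular":[0,0,0],"grip":1},{"offset":[0.008,0.006,-0.45],"angular":[0,0,0],"grip":1},{"offset":[0.008,0.006,-0.5],"angular":[0,0,0],"grip":1},{"offset":[0.008,0.006,-0.52],"angular":[0,0,0],"grip":1},{"offset":[0.008,0.006,-0.52],"angular":[0,0,0],"grip":1},{"offset":[0.008,0.006,-0.52],"angular":[0,0,0],"grip":0.7}]' 50
python3 -m inch '[{"offset":[0,0,0],"angular":[0,0,0],"grip":0.5},{"offset":[0,0,0],"angular":[0,0,0],"grip":0.3},{"offset":[0,0,0],"angular":[0,0,0],"grip":0.2},{"offset":[0,0,0],"angular":[0,0,0],"grip":0.1},{"offset":[0,0,0],"angular":[0,0,0],"grip":0},{"offset":[0,0,0],"angular":[0,0,0],"grip":0},{"offset":[0,0,0],"angular":[0,0,0],"grip":0}]' 50
```

```text
time_s: 3.65
position: [0.4794, -0.0688, 0.1268]
orientation: [3.07, 0.664, 0.001]
contact_force: [0.7, -0.4, 0.3]
finger_gap: 0.817
finger_force: 0.0
time_s: 4.53
position: [0.4796, -0.0688, 0.1269]
orientation: [3.07, 0.664, 0.002]
contact_force: [-0.7, -0.4, 7.4]
finger_gap: 0.453
finger_force: 49.8
```

```bash
python3 -m inch '[{"offset":[0,0,0.03],"angular":[0,0,0],"grip":0},{"offset":[0,0,0.08],"angular":[0,0,0],"grip":0},{"offset":[0,0,0.16],"angular":[0,0,0],"grip":0},{"offset":[0,0,0.25],"angular":[0,0,0],"grip":0},{"offset":[0,0,0.35],"angular":[0,0,0],"grip":0},{"offset":[0,0,0.44],"angular":[0,0,0],"grip":0},{"offset":[0,0,0.52],"angular":[0,0,0],"grip":0},{"offset":[0,0,0.56],"angular":[0,0,0],"grip":0},{"offset":[0,0,0.58],"angular":[0,0,0],"grip":0},{"offset":[0,0,0.58],"angular":[0,0,0],"grip":0}]'
python3 -m inch '[{"offset":[0.005,0.04,0],"angular":[0,0,0],"grip":0},{"offset":[0.02,0.12,0],"angular":[0,0,0],"grip":0},{"offset":[0.04,0.24,0],"angular":[0,0,0],"grip":0},{"offset":[0.06,0.38,0],"angular":[0,0,0],"grip":0},{"offset":[0.08,0.52,0],"angular":[0,0,0],"grip":0},{"offset":[0.1,0.66,0],"angular":[0,0,0],"grip":0},{"offset":[0.12,0.78,0],"angular":[0,0,0],"grip":0},{"offset":[0.13,0.86,0],"angular":[0,0,0],"grip":0},{"offset":[0.135,0.9,0],"angular":[0,0,0],"grip":0},{"offset":[0.135,0.9,0],"angular":[0,0,0],"grip":0}]'
python3 - <<'E'
from rig import *
from h import *
s=read_camera("scene");t=read_camera("top")
pickle.dump(s,open("scene2.pkl","wb"));pickle.dump(t,open("top2.pkl","wb"))
cv2.imwrite("pics/s2.png",np.hstack([cv2.resize(s["pixels"][40:240,300:500,::-1],(400,400)),cv2.resize(t["pixels"][110:310,110:310,::-1],(400,400))]))
E
```

```text
time_s: 5.78
position: [0.479, -0.0687, 0.2711]
orientation: [-3.071, -0.664, 0.0]
contact_force: [0.1, -0.3, -4.2]
finger_gap: 0.454
finger_force: 50.8
time_s: 7.02
position: [0.5126, 0.1567, 0.2709]
orientation: [-3.07, -0.665, 0.001]
contact_force: [-0.2, -0.4, -3.1]
finger_gap: 0.457
finger_force: 50.8
```

View pics/s2.png

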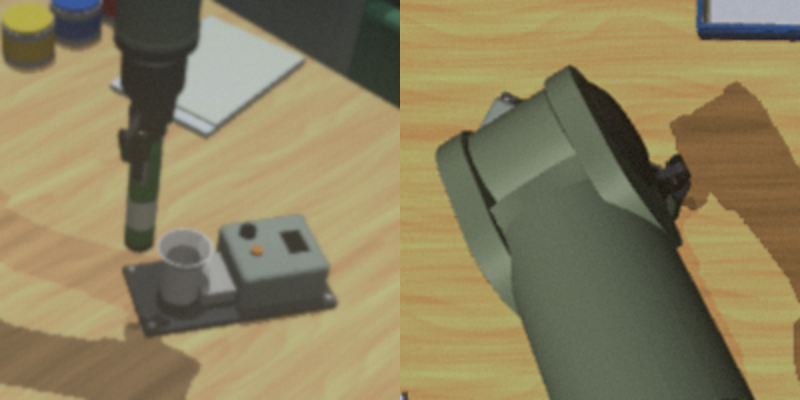

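Left crop (scene): the cartridge hangs from the gripper, foot near (140,240), with the tube mouth to its right at (186,245). Right crop (top): the arm hides both. I'll fit the cartridge axis from the scene and wrist depth, and measure the mouth from the wrist.

```bash
cat > fit.py <<'E'
from rig import *
from h import *
from scipy.optimize import least_squares
from scipy.spatial.transform import Rotation as Ro
o=get_obs();w=read_camera("wrist");A=np.eye(4);A[:3,:3]=Ro.from_rotvec(o["orientation"]).as_matrix();A[:3,3]=o["position"]
W=np.linalg.inv(A@np.array(w["T_tool_cam"]));w["R"],w["t"]=W[:3,:3],W[:3,3]
s=read_camera("scene");p=o["position"];g=p[2]+.0187;print('tcp',p.round(4))
tube=np.array([.5245,.2335])
D=[]
for n,c in(("scene",s),("wrist",w)):
    P=cloud(c)[2];zb=g-.145
    q=P[(np.hypot(*(P[:,:2]-p[:2]).T)<.04)&(P[:,2]>max(zb+.012,.11))&(P[:,2]<p[2]-.02)]
    def res(a,q):
        d=np.array([a[2],a[3],1]);d/=np.linalg.norm(d);r=q-np.array([a[0],a[1],p[2]]);return np.linalg.norm(np.cross(r,d),axis=1)-.02
    D.append(q)
    if len(q)>20:
        f=least_squares(res,[p[0],p[1],0,0],args=(q,),loss="soft_l1",f_scale=.002);a=f.x
        print(n,len(q),'at tcp-z off',(a[:2]-p[:2]).round(4),'slope',a[2:].round(3),'foot',(a[:2]+a[2:]*(zb-p[2])).round(4),'rms',np.sqrt((f.fun**2).mean()).round(4), 'zmin',q[:,2].min().round(3))
    q=P[(np.hypot(*(P[:,:2]-tube).T)<.06)&(abs(P[:,2]-.102)<.005)]
    if len(q)>20:
        r=np.hypot(*(q[:,:2]-tube).T); q=q[r>.03]
        f=least_squares(lambda a:np.hypot(*(q[:,:2]-a).T)-.038,tube,loss="soft_l1",f_scale=.002);print(n,'tube',f.x.round(4),len(q),'rms',np.sqrt((f.fun**2).mean()).round(4))
cv2.imwrite("pics/w_last.png",w["pixels"][...,::-1])
E
python3 fit.py
```

```text
tcp [0.5128 0.1556 0.2711]
scene 415 at tcp-z off [-0.0008 -0.0015] slope [0.008 0.001] foot [0.5111 0.154 ] rms 0.0017 zmin 0.158
scene tube [0.5254 0.2322] 130 rms 0.0026
wrist 2425 at tcp-z off [-0.0008 -0.0004] slope [-0.002  0.006] foot [0.5123 0.1545] rms 0.0003 zmin 0.157
wrist tube [0.5257 0.2346] 1540 rms 0.0019
```

View pics/w_last.png

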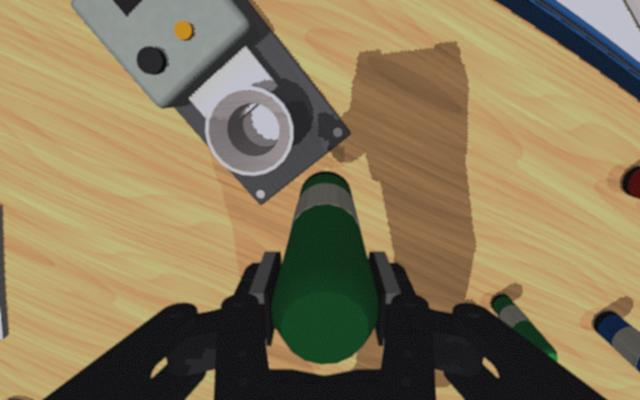

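Wrist view: the cartridge hangs upright and centred between the pads, and the open tube mouth is at (249,131). The shift foot → mouth is about (13.4, 79.3) mm.

```bash
python3 -m inch '[{"offset":[0.005,0.03,0],"angular":[0,0,0],"grip":0},{"offset":[0.015,0.09,0],"angular":[0,0,0],"grip":0},{"offset":[0.03,0.17,0],"angular":[0,0,0],"grip":0},{"offset":[0.043,0.25,0],"angular":[0,0,0],"grip":0},{"offset":[0.05,0.3,0],"angular":[0,0,0],"grip":0},{"offset":[0.054,0.317,0],"angular":[0,0,0],"grip":0},{"offset":[0.054,0.317,-0.04],"angular":[0,0,0],"grip":0},{"offset":[0.054,0.317,-0.08],"angular":[0,0,0],"grip":0},{"offset":[0.054,0.317,-0.1],"angular":[0,0,0],"grip":0},{"offset":[0.054,0.317,-0.1],"angular":[0,0,0],"grip":0}]'
python3 fit.py
```

```text
time_s: 8.48
position: [0.5263, 0.2352, 0.2459]
orientation: [3.071, 0.663, -0.001]
contact_force: [0.3, 0.6, -2.6]
finger_gap: 0.452
finger_force: 50.8
tcp [0.5263 0.2352 0.2459]
scene 402 at tcp-z off [-0.0017 -0.0016] slope [-0.004 -0.003] foot [0.5251 0.234 ] rms 0.0017 zmin 0.132
scene tube [0.5251 0.2333] 90 rms 0.0028
wrist 2416 at tcp-z off [-0.0009 -0.0004] slope [-0.002  0.006] foot [0.5257 0.2341] rms 0.0003 zmin 0.132
wrist tube [0.5246 0.2342] 1203 rms 0.0019
```

View pics/w_last.png

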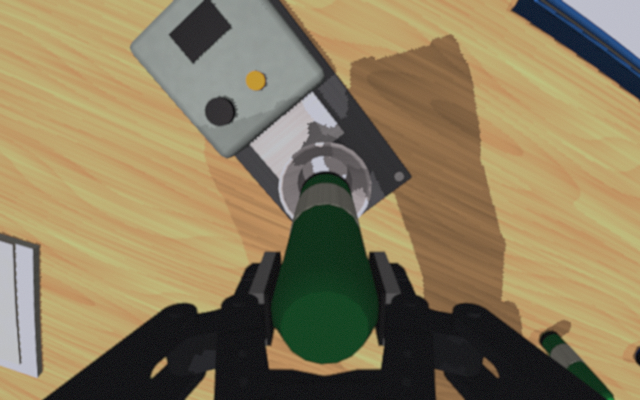

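The foot at (325,185) sits centred over the mouth ring, with an error of about 1 mm. Lowering.

```bash
python3 -m inch '[{"offset":[-0.003,0,-0.02],"angular":[0,0,0],"grip":0},{"offset":[-0.003,0,-0.06],"angular":[0,0,0],"grip":0},{"offset":[-0.003,0,-0.1],"angular":[0,0,0],"grip":0},{"offset":[-0.003,0,-0.13],"angular":[0,0,0],"grip":0},{"offset":[-0.003,0,-0.16],"angular":[0,0,0],"grip":0},{"offset":[-0.003,0,-0.18],"angular":[0,0,0],"grip":0},{"offset":[-0.003,0,-0.2],"angular":[0,0,0],"grip":0},{"offset":[-0.003,0,-0.2],"angular":[0,0,0],"grip":0}]'
```

```text
time_s: 9.57
position: [0.5255, 0.2355, 0.196]
orientation: [3.071, 0.664, -0.001]
contact_force: [-0.2, -0.3, -3.8]
finger_gap: 0.457
finger_force: 50.9
```

No contact; continue to about 2 mm above the bottom.

```bash
python3 -m inch '[{"offset":[0,0,-0.02],"angular":[0,0,0],"grip":0},{"offset":[0,0,-0.05],"angular":[0,0,0],"grip":0},{"offset":[0,0,-0.08],"angular":[0,0,0],"grip":0},{"offset":[0,0,-0.11],"angular":[0,0,0],"grip":0},{"offset":[0,0,-0.14],"angular":[0,0,0],"grip":0},{"offset":[0,0,-0.16],"angular":[0,0,0],"grip":0},{"offset":[0,0,-0.18],"angular":[0,0,0],"grip":0},{"offset":[0,0,-0.19],"angular":[0,0,0],"grip":0},{"offset":[0,0,-0.19],"angular":[0,0,0],"grip":0}]'
```

```text
time_s: 10.7
position: [0.5256, 0.2355, 0.1487]
orientation: [3.071, 0.664, -0.0]
contact_force: [0.5, -0.7, -2.7]
finger_gap: 0.452
finger_force: 50.9
```

```bash
python3 -m inch '[{"offset":[0,0,-0.005],"angular":[0,0,0],"grip":0},{"offset":[0,0,-0.01],"angular":[0,0,0],"grip":0},{"offset":[0,0,-0.013],"angular":[0,0,0],"grip":0},{"offset":[0,0,-0.013],"angular":[0,0,0],"grip":0}]'
```

```text
time_s: 11.2
position: [0.5256, 0.2356, 0.1455]
orientation: [-3.071, -0.664, 0.0]
contact_force: [-1.0, -0.2, -2.8]
finger_gap: 0.451
finger_force: 50.9
```

```bash
python3 -m inch '[{"offset":[0,0,-0.002],"angular":[0,0,0],"grip":0},{"offset":[0,0,-0.004],"angular":[0,0,0],"grip":0},{"offset":[0,0,-0.004],"angular":[0,0,0],"grip":0}]'
```

```text
time_s: 11.58
position: [0.5259, 0.2357, 0.1449]
orientation: [-3.071, -0.664, -0.001]
contact_force: [0.1, -0.4, 4.5]
finger_gap: 0.449
finger_force: 51.6
```

The vertical force rose from −3 to +4.5 N, so the cartridge is resting on the bottom. Release and go up.

```bash
python3 -m inch '[{"offset":[0,0,0],"angular":[0,0,0],"grip":0.55},{"offset":[0,0,0],"angular":[0,0,0],"grip":0.7},{"offset":[0,0,0],"angular":[0,0,0],"grip":1},{"offset":[0,0,0],"angular":[0,0,0],"grip":1},{"offset":[0,0,0],"angular":[0,0,0],"grip":1},{"offset":[0,0,0],"angular":[0,0,0],"grip":1}]' 20
python3 -m inch '[{"offset":[0,0,0.03],"angular":[0,0,0],"grip":1},{"offset":[0,0,0.08],"angular":[0,0,0],"grip":1},{"offset":[0,0,0.16],"angular":[0,0,0],"grip":1},{"offset":[0,0,0.25],"angular":[0,0,0],"grip":1},{"offset":[0,0,0.34],"angular":[0,0,0],"grip":1},{"offset":[0,0,0.42],"angular":[0,0,0],"grip":1},{"offset":[0,0,0.46],"angular":[0,0,0],"grip":1},{"offset":[0,0,0.48],"angular":[0,0,0],"grip":1},{"offset":[0,0,0.48],"angular":[0,0,0],"grip":1}]'
python3 - <<'E'
from rig import *
from h import *
s=read_camera("scene");P=cloud(s)[2]
q=P[(np.hypot(P[:,0]-.525,P[:,1]-.234)<.035)&(P[:,2]>.15)&(P[:,2]<.215)];print(len(q),'top z',np.percentile(q[:,2],98),(q.min(0)+q.max(0))/2)
cv2.imwrite("pics/s3.png",cv2.resize(s["pixels"][40:340,180:500,::-1],(640,600)))
E
```

```text
time_s: 12.32
position: [0.5257, 0.2355, 0.1446]
orientation: [-3.071, -0.664, -0.0]
contact_force: [-0.2, -0.2, -1.0]
finger_gap: 1.001
finger_force: 0.0
time_s: 13.45
position: [0.5256, 0.2355, 0.2645]
orientation: [3.071, 0.664, -0.0]
contact_force: [0.6, 0.0, 0.2]
finger_gap: 1.001
finger_force: 0.0
242 top z 0.19070732658666684 [0.52774213 0.22881967 0.17086755]
```

View pics/s3.png

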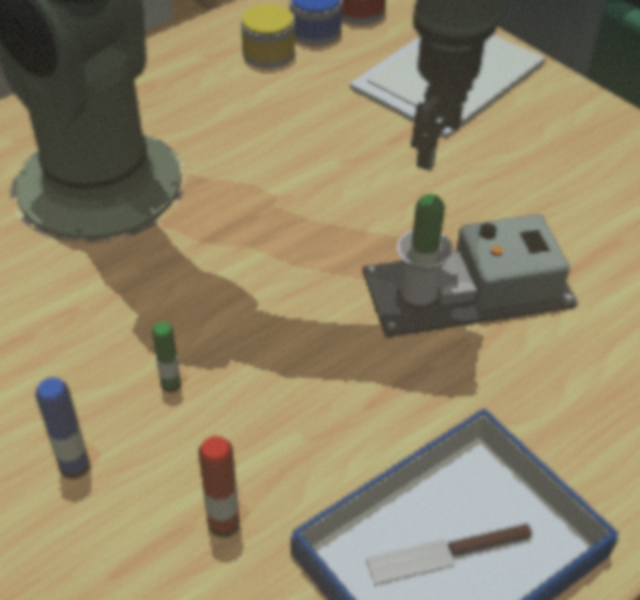

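The picture shows the green cartridge standing in the tube at (428,225), top at about 0.19 m as expected when seated (0.188 m). Blue at (63,430) and red at (219,485) still stand in place, and the gripper is clear above.

```bash
python3 -c "from rig import *;print(sign_off())"
```

```text
the job is handed in; nothing more can be done
None
```

The larger green cartridge was lowered in the gripper to the bottom of the loading tube and released, the blue and red cartridges were not touched, and the job was handed in at about 13.5 s; no verdict came back.

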